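# Swing out the gauge and hold the tweezers at its marked gap

### The arm

A 6-joint arm with a two-finger parallel gripper is mounted at the origin on a cart in front of the work surface, level with it; the furniture and walls round the work are solid. World frame = base frame: x ahead of the robot, y to its left, z up, the work surface at z = 0. Lengths are in m, angles in degrees, forces in N, time in s.
With the tool pointing down it reaches from about 0.3 to 0.75 m from the base axis. Payload 8.5 kg.
Tool frame: the origin (TCP) lies on the centre line of the jaws, within the pads' length; the fingertips stand 25 mm ahead of it and the grasp point (between the pads) lies 6 mm ahead of it; z points along the fingers, y is the line along which they close (so a half turn about z gives the same grasp; the last joint's range is limited). The gripper opens to 85 mm and grips with 20 to 120 N. Pads are 22 mm wide; open, the fingers measure 114 mm over their backs; the gripper's body (76 mm by 85 mm) begins 54 mm behind the grasp point. The pads swing forward as they close: fully open they stand 13 mm farther back than shut.
Start: joints at [54.013, 21.807, 74.336, -0, 83.858, -12.336], TCP at [0.221, 0.504, 0.256] pointing down, gripper open.
Joint ranges: [-178.18, 178.18], [-50.72, 133.34], [12.68, 142.11], [-81.47, 261.47], [9.98, 163.14], [-165.26, 165.26]. Speed limits (degrees/s): [136.94, 136.94, 180, 180, 180, 180].

### API

Orientations are given as a 3x3 rotation matrix whose columns are the frame's x, y, z axes.
In Python, from rig import telemetry, optics, env gives the robot as it stands.
- The arm moves only by the tool send_rows, never from a script. Its argument "deltas" is a list that holds one entry, the list of rows, each a list of 7 numbers: the shift along the tool's x, y, z in m, then the turn, a rotation vector about the tool's x, y, z in rad, then the opening, from -1 (shut) to 1 (fully open), so that 0 is half open. In form: [[[x, y, z, ax, ay, az, grip], ...]]. A call has 1 to 12 rows; each row shifts and turns the commanded pose from where the row before left it, along the tool's axes as they then stand; what a row does not reach is not made up. A row lasts 1/8 s, in which the tool goes at most 62.5 mm and 10.7 degrees, less where a joint would pass 70% of its speed; a pose out of reach is approached as far as the arm can. A call is refused whole if a number of a shift passes 0.0625 or a number of a turn 0.188, either way. A call with a gripper value outside its range is refused whole. The fingers move at their own pace and stop on an object; "squeeze" is the grip in N (left out, the last holds). Time passes only in rows, so rows that do not move let the fingers close. It gives the time, the measured TCP pose, the force, the opening and the grip force at its end, in the units of the state.
- telemetry.observe(): the state, without advancing time (a new reading comes with each control period).
- optics.get_image(name): name is "scene" or "top" or "wrist"; returns a dict with "image" (480x640x3 uint8, red, green, blue), "range_z" (480x640 float32, m along the optical axis (not along the pixel's ray), 0 where there is no reading), "K" (3x3 intrinsics, pixels), "rvec" (rotation vector, rad) and "tvec" (3), from world to camera coordinates, as OpenCV has them; the wrist camera has in their place "hand_eye" (4x4, takes a point from camera to tool coordinates, whose origin is the TCP and whose axes are the flange's). Camera axes: x right, y down, z forward; pixel columns grow to the right and rows downward; lengths in m; the calibration is good to about 2 mm. The wrist camera is an equidistant fisheye: a pixel r from the principal point sees the ray r / f radians off the axis. A picture is of the moment at which its call begins: read the wrist's pose just before it.
- env.close_job(): hands the job in; it is judged then, once.
The state is a dict: "time_s": time; "q": joint angles; "qvel": joint speeds; "joint_efforts": joint torques, N m; "position": TCP position; "tool_rot": TCP orientation; "ft_force": force on the tool from outside, world axes, zero at the start; "wrist_torque": the same for the moment, N m; "grip_width": finger opening in m; "gripper_force": force on a finger pad.
Only numpy, scipy, OpenCV 4.12 (cv2) and the standard library are available. Lean on these libraries where they do the work, as an engineer would, in place of code of your own. Each camera call takes 0.05 s, during which the arm holds its last target. There are 200 camera calls.

### The job

Check the sprung tweezers on the gauge stand: swing the hinged gauge arm out under the tweezer tips until it clicks home in its end detent, then squeeze the tweezers, one finger on each blade, until their two tips are as far apart as the two lines on the gauge plate, never letting the tips pinch together. Finish while still holding the tweezers steady at that gap (do not let go), with the gauge still home, and leave the jar and the small bottles round the stand where they are.

Things in the scene. Friction and masses are not known exactly. Their poses are not given: they have to be found in the camera images.
- stand: grey painted base plate, 220 (x) x 235 (y) mm, on four feet, its top 22 mm above the worktop, fixed; origin on the worktop beneath the middle of the tweezers, x along the tweezers from tips to heel (roughly away from the robot), y to the left, z up; the plate spans y -62 to +172 mm. The tweezers are held at x +85 mm by a dark heel post 30 x 34 mm that reaches 82 mm above the worktop.
- tweezer_left (a joint): left (+y) tweezer blade, hinged at its heel on a vertical axis at x +85, y +4 mm of the stand: 0 = sprung open (blade splayed 0.125 rad outward from the stand's -x direction), positive = squeezed inward, at most 0.145 rad. The spring pushes it back open: 0.15 N m at 0, 3 N m per rad more (about 5.8 N at the grip place at the marked gap). Centre-to-centre tip gap in mm = 8 + 130*(sin(0.125 - left) + sin(0.125 - right)): 40 open, 16 when both read 0.094, 4 when the tips touch.
- tweezer_right (a joint): right (-y) tweezer blade, mirror image of the left: hinged at y -4 mm, positive = squeezed inward, same spring; independent of the left one.
- blade_left: the left steel blade, 130 mm long, 4 mm thick, its middle 63 mm above the worktop; origin at its heel hinge, its own -x along the blade to the tip. The ribbed grip part, 47 to 103 mm from the heel, is 18 mm high (54 to 72 mm above the worktop); 32 mm free below it. The tip is 4 mm wide and 5 mm high.
- blade_right: the right steel blade, mirror image of the left.
- tip_left (a point): centre of the left blade's tip end, 130 mm from the heel, 63 mm above the worktop.
- tip_right (a point): centre of the right blade's tip end.
- grip_left (a point): middle of the left blade's ribbed grip part, 75 mm from the heel, mid thickness. The blades measure 31 mm over their outer faces here when open, about 17 mm at the marked gap.
- grip_right (a point): middle of the right blade's ribbed grip part.
- gauge (a joint): gauge arm, a flat steel arm 133 mm long and 8 mm thick (top 54 mm above the worktop) that swings level on a post to the left of the tips. 0 = folded, pointing along the stand's -x (to the robot); growing = counterclockwise from above, until it points along -y under the tips. It stays where it is left (light friction); a sprung roller resists from about 1.28 to 1.44 rad (about 3.5 N at the thumb pin), beyond it the arm snaps to its stop at 1.571 rad, which is home.
- gauge_hinge (a point): the gauge arm's hinge axis, on top of the arm, at x -45, y +110 mm of the stand, 54 mm above the worktop.
- gauge_pin (a point): top end of the upright round steel thumb pin on the gauge arm, 12 mm in diameter and 36 mm tall (54 to 90 mm above the worktop), 52 mm from the hinge axis: the place to pinch or push the arm.
- gauge_lines (a point): middle of the gauge plate (46 x 44 mm, at the arm's end, 110 mm from the hinge axis), on its top face 54 mm above the worktop; two dark lines across it, 8 mm either side of this point, 16 mm apart. When home it lies below the middle between the tips, which hang 6 mm above it.
- cream_jar: bystander: white jar 51 mm wide, 40 mm high, right of the stand; origin under its middle.
- small_bottle: bystander: brown bottle with white cap, 37 mm wide, 75 mm high, right of the stand; origin under its middle.
- dropper_bottle: bystander: brown dropper bottle with black cap, 33 mm wide, 86 mm high, left behind the stand; origin under its middle.

How it is judged (in metres and radians):
On the way, in this order (a step that is already met when the one before it is completed fails the run):
1. the gauge arm is home in its detent under the tips, the tweezers still open (value of joint gauge above 1.52 rad and distance between tip_left and tip_right above 0.03 m), for 0.2 s.
2. with the gauge home, the tweezers are squeezed between the fingers to the marked gap and held there for a second (value of joint gauge above 1.52 rad and distance between tip_left and tip_right between 0.0135 and 0.0185 m and contact force between each of blade_left, blade_right and the fingers above 1 N), for 1 s.
At the end, for the whole second after the job is handed in: The gauge arm is home (within 0.05 rad of its stop), the fingers press both blades (over 1 N each) and hold the tips 16 mm apart centre to centre, within 2.5 mm, without moving; the program finishes while holding (all of step 2 and velocity of joint tweezer_left between -0.05 and 0.05 rad/s and velocity of joint tweezer_right between -0.05 and 0.05 rad/s); the arm keeps its last pose, push and grip.
It fails at once if the tweezer tips are pinched together (less than 6 mm centre to centre) (distance between tip_left and tip_right below 0.006 m).
It fails at once if a bystander is shifted more than 3 cm or knocked over (distance of any of cream_jar, small_bottle, dropper_bottle from where it was at the start of the episode above 0.03 m or angle between any of cream_jar, small_bottle, dropper_bottle's own z axis and vertical above 0.5 rad).
It also fails if it takes over 53 s, if anything falls off the work surface, if the arm or the gripper's body presses on something with over 40 N, if the wrist force passes 120 N, or if a joint passes its speed limit or range.

## Working session

There is one attempt and no reset: what is moved stays moved. The work goes in short steps, Python scripts to look and compute and a tool call to move; the robot and the scene stay as the last step left them, time stands still between calls to the robot, and variables do not carry over. Pictures are saved under pics/ and viewed, at most 10 in all, crops included, and the job is handed in when it is done.

Besides the shell and the picture viewer there is one more tool, called after ">>>" in YAML: its name, and indented under it one key for each argument. send_rows: Moves the arm, as the interface text tells. Its arguments: {"type":"object","properties":{"deltas":{"type":"array"},"squeeze":{"type":"number"}},"required":["deltas"]}

```bash
mkdir -p pics; cat > h.py <<'E'
import numpy as np,cv2
from rig import telemetry,optics,env
def cam(n):
    d=optics.get_image(n); return d
def world(d):
    K=d["K"];R=cv2.Rodrigues(np.array(d["rvec"],float))[0];t=np.array(d["tvec"],float).ravel()
    v,u=np.mgrid[:480,:640];z=d["range_z"]
    P=np.stack([(u-K[0][2])/K[0][0]*z,(v-K[1][2])/K[1][1]*z,z],-1)
    W=(P-t)@R; W[z==0]=np.nan
    return W
def save(d,n): cv2.imwrite("pics/"+n,d["image"][:,:,::-1])
E
python3 - <<'E'
from h import *
s=telemetry.observe();print(s)
for n in("top","scene"):
    d=cam(n);save(d,n+"0.png");np.savez(n+"0.npz",W=world(d),im=d["image"],K=d["K"],rvec=d["rvec"],tvec=d["tvec"])
    R=cv2.Rodrigues(np.array(d["rvec"],float))[0];print(n,-R.T@np.array(d["tvec"]).ravel(),d["K"])
E
```

```text
{'time_s': 0.0, 'q': array([ 5.40133974e+01,  2.18420409e+01,  7.43815898e+01,  5.21450215e-05,
        8.38577433e+01, -1.23359726e+01]), 'qvel': array([ 0.00597441, -0.08441874, -0.05569329,  0.05715782, -0.00230746,
       -0.02627943]), 'joint_efforts': array([ 4.68146809e-04, -4.48471212e+01, -2.31277925e+01, -1.46359844e-04,
        4.80396469e-03,  1.17070419e-05]), 'position': array([0.22050068, 0.50361009, 0.25572052]), 'tool_rot': array([[-9.16008433e-01,  4.01158140e-01, -8.35261924e-04],
       [ 4.01158894e-01,  9.16007763e-01, -1.14866494e-03],
       [ 3.04310118e-04, -1.38725952e-03, -9.99998991e-01]]), 'ft_force': array([-0.28311945, -0.11462008, -0.38269633]), 'wrist_torque': array([-0.03046711,  0.01590449, -0.00810542]), 'gripper_force': 0.0, 'grip_width': 0.0855875261460255}
top [0.42079587 0.04997875 0.91001745] [[441.72735909   0.         323.50937074]
 [  0.         441.72735909 241.51149258]
 [  0.           0.           1.        ]]
scene [ 0.05464107 -0.20293569  0.74876801] [[481.77440855   0.         326.41633211]
 [  0.         481.77440855 242.04009692]
 [  0.           0.           1.        ]]
```

View pics/top0.png

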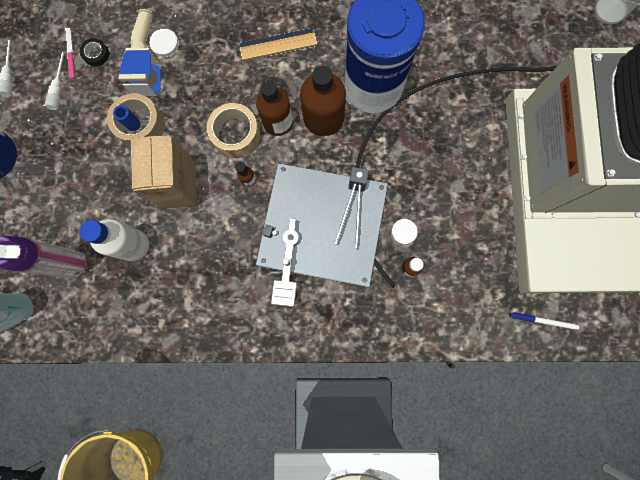

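View pics/scene0.png

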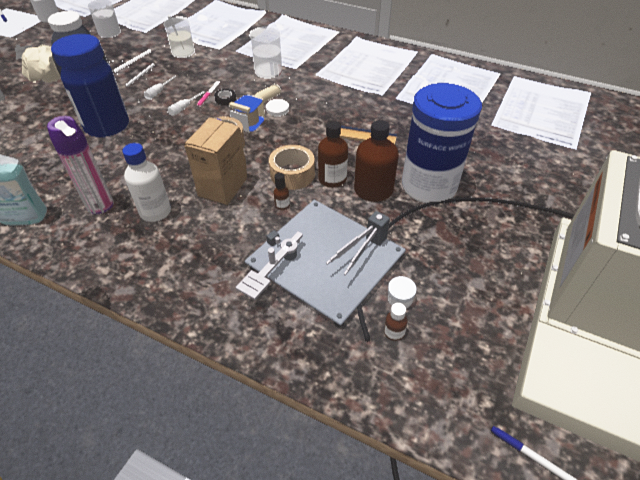

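The top view shows the stand at about (260–385, 165–285), the heel post at (359,178), tweezer tips at (338,243) and (359,247), the gauge hinge at (291,237), and the plate at (284,293). The jar is at (404,231) and the small bottle at (413,266).

```bash
python3 - <<'E'
from h import *
D=np.load("top0.npz");W=D["W"];im=D["im"].astype(int)
v,u=np.mgrid[:480,:640]
roi=(u>240)&(u<400)&(v>150)&(v<320)
K=D["K"];R=cv2.Rodrigues(D["rvec"])[0];t=D["tvec"].ravel();C=-R.T@t
def ray(p,z):
    d=R.T@np.array([(p[0]-K[0,2])/K[0,0],(p[1]-K[1,2])/K[1,1],1]);return C+d*(z-C[2])/d[2]
m=roi&(np.abs(W[...,2]-.022)<.006)&(im.max(2)-im.min(2)<40)
m=cv2.morphologyEx(m.astype(np.uint8),cv2.MORPH_OPEN,np.ones((5,5)))
pts=np.argwhere(m)[:,::-1].astype(np.float32)
hull=cv2.convexHull(pts);r=cv2.minAreaRect(hull);b=cv2.boxPoints(r)
print(r);B=np.array([ray(p,.022) for p in b]);print(B,[np.linalg.norm(B[i]-B[i-1]) for i in range(4)])
print("med z",np.nanmedian(W[m>0][:,2]))
# heel post
hp=roi&(W[...,2]>.074)&(W[...,2]<.09)&(v<200);print("post",hp.sum(),np.nanmean(W[hp],0))
g=roi&(W[...,2]>.045)&(W[...,2]<.062)&(u<310)&(v>268);q=W[g];print("plate",g.sum(),q.mean(0))
g=roi&(W[...,2]>.03)&(u<310);
for a in (.045,.062,.075):
  k=g&(W[...,2]>a)&(W[...,2]<a+.03);print(a,k.sum(),np.nanmean(W[k],0) if k.any() else 0)
for p in((291,237),):print(ray(p,.054))
for p,(x) in {"jar":(404,231),"bot":(413,266)}.items():print(p,W[x[1],x[0]])
E
python3 - <<'E'
import cv2
i=cv2.imread("pics/top0.png")[150:315,240:430]
cv2.imwrite("pics/c1.png",cv2.resize(i,None,fx=3.6,fy=3.6,interpolation=cv2.INTER_CUBIC))
E
```

```text
((321.951904296875, 224.2527618408203), (115.72883605957031, 105.5780029296875), 10.784297943115234)
[[ 0.51387043  0.19953417  0.022     ]
 [ 0.7321288   0.16199752  0.022     ]
 [ 0.68279966 -0.07477222  0.022     ]
 [ 0.46873173 -0.02914688  0.022     ]] [np.float64(0.23309338210545702), np.float64(0.22146267014644047), np.float64(0.24185383268138116), np.float64(0.2188761064873863)]
med z 0.021695627088250687
post 314 [0.68415122 0.02426348 0.0818285 ]
plate 638 [0.46204966 0.13796553 0.05367349]
0.045 1168 [0.51529104 0.14025519 0.05367875]
0.062 110 [0.62455566 0.18265787 0.08115675]
0.075 80 [0.61854251 0.17978265 0.08588557]
[0.56587276 0.12465057 0.054     ]
jar [ 0.57907575 -0.10043151  0.0371637 ]
bot [ 0.50510447 -0.1091971   0.07182329]
```

View pics/c1.png

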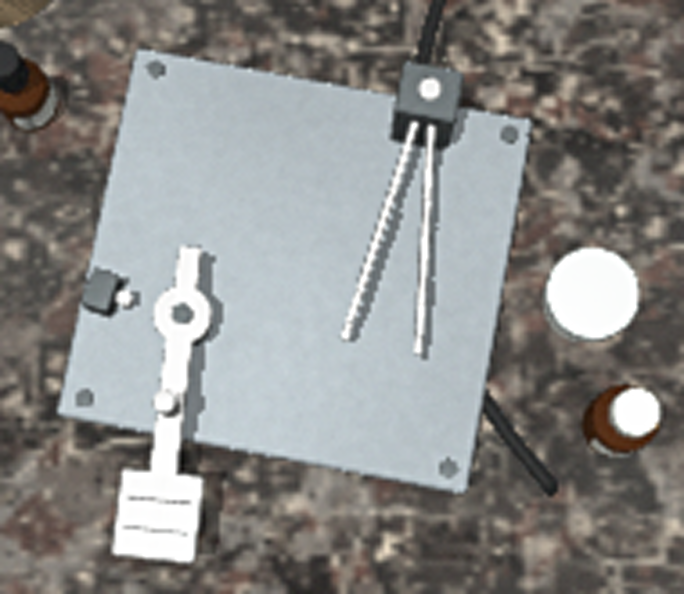

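```bash
cat >> h.py <<'E'
def ray(d,p,z):
    K=np.array(d["K"]);R=cv2.Rodrigues(np.array(d["rvec"],float))[0];t=np.array(d["tvec"],float).ravel();C=-R.T@t
    v=R.T@np.array([(p[0]-K[0,2])/K[0,0],(p[1]-K[1,2])/K[1,1],1]);return C+v*(z-C[2])/v[2]
E
python3 - <<'E'
from h import *
from scipy.optimize import least_squares
d=np.load("top0.npz");W=d["W"]
v,u=np.mgrid[:480,:640]
hp=(u>340)&(u<375)&(v>160)&(v<200)&(W[...,2]>.075);P=np.argwhere(hp)[:,::-1].astype(np.float32);r=cv2.minAreaRect(P);print(r)
c=lambda x,y:(240+(x+.5)/3.6-.5,150+(y+.5)/3.6-.5)
obs={"corner1":((139,50),.022,(110,172.5)),"c2":((529,119),.022,(110,-62.5)),"c3":((464,492),.022,(-110,-62.5)),"c4":((60,413),.022,(-110,172.5)),
"hinge":((182,313),.054,(-45,110)),"tl":((348,335),.063,(-43.98,20.2)),"tr":((421,353),.063,(-43.98,-20.2))}
A=np.array([ray(d,c(*o[0]),o[1])[:2] for o in obs.values()]);B=np.array([o[2] for o in obs.values()])/1000
def f(p,B):
    C,S=np.cos(p[2]),np.sin(p[2]);return B@np.array([[C,S],[-S,C]])+p[:2]
s=least_squares(lambda p:(f(p,B)-A).ravel(),[.6,.05,-.17],loss="soft_l1",f_scale=.002);print(s.x,np.degrees(s.x[2]))
for k,e in zip(obs,f(s.x,B)-A):print(k,np.round(e*1000,1))
print("post",ray(d,r[0],.082),f(s.x,np.array([[.085,0]])))
for n,p,z in(("plate",(159,517),.054),("pin",(168,400),.09)):print(n,ray(d,c(*p),z))
print("hinge",f(s.x,np.array([[-.045,.11]])),"pin0",f(s.x,np.array([[-.097,.11]])),"plate0",f(s.x,np.array([[-.155,.11]])))
E
```

```text
((358.770263671875, 175.3783721923828), (17.426292419433594, 15.289106369018555), 9.462322235107422)
[ 0.58941679  0.00866319 -0.19593666] -11.226343900505482
corner1 [3.1 1.4]
c2 [ 1.2 -3.6]
c3 [-0.6 -2.8]
c4 [-0.6  1.9]
hinge [-0.  -0.9]
tl [-2.2  1.2]
tr [0.  0.7]
post [ 0.68141655 -0.00884807  0.082     ] [[ 0.67279038 -0.00788506]]
plate [0.45595331 0.13791774 0.054     ]
pin [0.51482665 0.13003782 0.09      ]
hinge [[0.56669322 0.12531927]] pin0 [[0.5156882  0.13544291]] plate0 [[0.45879799 0.14673466]]
```

>>> send_rows:
  deltas:
    - [[-0.042, -0.0225, 0, 0, 0, 0, 1], [-0.042, -0.0225, 0, 0, 0, 0, 1], [-0.042, -0.0225, 0, 0, 0, 0, 1], [-0.042, -0.0225, 0, 0, 0, 0, 1], [-0.042, -0.0225, 0, 0, 0, 0, 1], [-0.042, -0.0225, 0, 0, 0, 0, 1], [-0.042, -0.0225, 0, 0, 0, 0, 1], [-0.042, -0.0225, 0, 0, 0, 0, 1], [-0.042, -0.0225, 0, 0, 0, 0, 1], [-0.042, -0.0225, 0, 0, 0, 0, 1]]

```text
time_s: 1.35
position: [0.5158, 0.1278, 0.2561]
tool_rot: [[-0.916, 0.401, -0.001], [0.401, 0.916, 0.0], [0.001, -0.0, -1.0]]
ft_force: [0.9, 0.5, 0.6]
grip_width: 0.0855
gripper_force: 0.0
```

>>> send_rows:
  deltas:
    - [[0, 0, 0, 0, 0, 0.169, 0], [0, 0, 0, 0, 0, 0.169, 0], [0, 0, 0, 0, 0, 0.169, 0], [0, 0, 0, 0, 0, 0.169, 0], [0, 0, 0, 0, 0, 0.169, 0], [0, 0, 0, 0, 0, 0.169, 0], [0, 0, 0, 0, 0, 0.169, 0], [0, 0, 0, 0, 0, 0.169, 0], [0, 0, 0, 0, 0, 0, 0], [0, 0, 0, 0, 0, 0, 0]]

```text
time_s: 2.6
position: [0.515, 0.1292, 0.2562]
tool_rot: [[0.19, 0.982, -0.0], [0.982, -0.19, 0.0], [-0.0, -0.0, -1.0]]
ft_force: [0.6, -0.3, -0.0]
grip_width: 0.0427
gripper_force: 0.0
```

```bash
python3 - <<'E'
from h import *
s=telemetry.observe();print(s["time_s"],s["position"],s["tool_rot"].round(4),s["grip_width"],s["q"].round(1))
d=cam("wrist");save(d,"w1.png");print(d["K"],d["hand_eye"])
E
```

```text
2.6 [0.51503569 0.12918759 0.2561654 ] [[ 1.896e-01  9.819e-01 -4.000e-04]
 [ 9.819e-01 -1.896e-01  0.000e+00]
 [-0.000e+00 -4.000e-04 -1.000e+00]] 0.042702271594893926 [ 1.3 19.9 77.3  0.  82.8 12.2]
[[371.64829954   0.         322.25482348]
 [  0.         371.64829954 234.88563085]
 [  0.           0.           1.        ]] [[ 1.87567994e-04 -9.56179799e-01 -2.92780047e-01  7.45908013e-02]
 [ 9.99999955e-01  1.11239178e-04  2.77352681e-04  6.37197671e-05]
 [-2.32630419e-04 -2.92780086e-01  9.56179778e-01 -1.16625665e-01]
 [ 0.00000000e+00  0.00000000e+00  0.00000000e+00  1.00000000e+00]]
```

View pics/w1.png

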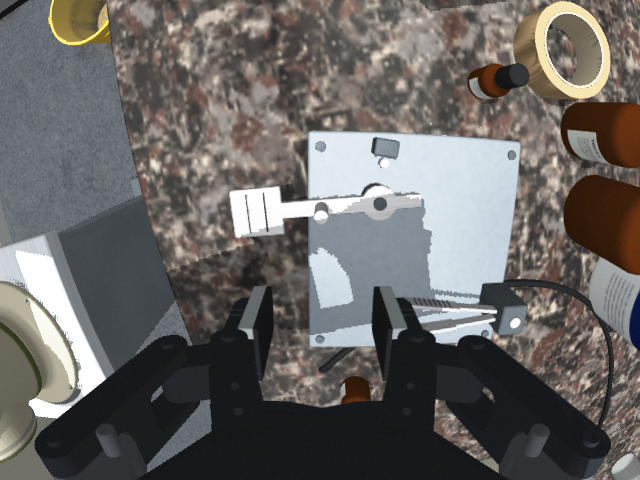

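Wrist view: pin at (321,209), hinge (380,203), plate lines centre (257,212), tweezers partly behind the right finger.

```bash
cat >> h.py <<'E'
def wray(d,s,p,z):
    K=np.array(d["K"]);H=np.array(d["hand_eye"]);q=(np.array(p)-K[:2,2])/K[0,0];r=np.linalg.norm(q)
    v=np.r_[q/r*np.sin(r),np.cos(r)];R=np.array(s["tool_rot"]);o=R@H[:3,3]+s["position"];v=R@H[:3,:3]@v
    return o+v*(z-o[2])/v[2]
E
python3 - <<'E'
from h import *
s=telemetry.observe();d=cam("wrist")
for n,p,z in(("pin",(321,209),.09),("hinge",(380,203),.054),("plate",(257,212),.054),("post",(503,308),.082),("c4",(309,132),.022),("c3",(309,347),.022),("c1",(519,143),.022)):print(n,wray(d,s,p,z).round(4))
E
```

```text
pin [0.5159 0.1383 0.09  ]
hinge [0.5664 0.1258 0.054 ]
plate [0.4577 0.1385 0.054 ]
post [0.6699 0.0092 0.082 ]
c4 [0.5158 0.1978 0.022 ]
c3 [ 0.4691 -0.0299  0.022 ]
c1 [0.7265 0.1556 0.022 ]
```

>>> send_rows:
  deltas:
    - [[0.0015, 0, 0.04, 0, 0, 0, 0], [0, 0, 0.04, 0, 0, 0, 0], [0, 0, 0.04, 0, 0, 0, 0], [0, 0, 0.038, 0, 0, 0, 0], [0, 0, 0, 0, 0, 0, 0]]
  squeeze: 25

```text
time_s: 3.32
position: [0.5143, 0.1306, 0.0965]
tool_rot: [[0.192, 0.981, -0.005], [0.981, -0.192, -0.0], [-0.001, -0.005, -1.0]]
ft_force: [0.4, 0.6, 0.7]
grip_width: 0.0424
gripper_force: 0.0
```

```bash
python3 - <<'E'
from h import *
s=telemetry.observe();print(s["position"],s["ft_force"])
d=cam("wrist");save(d,"w2.png")
E
```

```text
[0.51426526 0.1306065  0.09647575] [0.44379748 0.55392054 0.6517394 ]
```

View pics/w2.png

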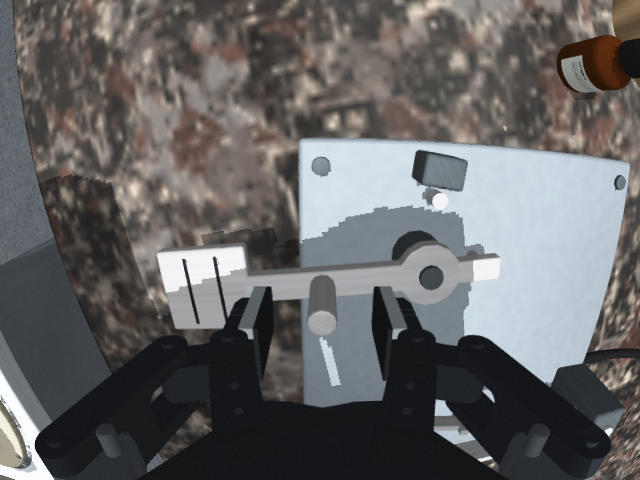

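The pin's top is at (322,323), centred between the pads at (258,330) and (388,330), so I'll close on it.

>>> send_rows:
  deltas:
    - [[0, 0, 0, 0, 0, 0, -0.5], [0, 0, 0, 0, 0, 0, -0.9], [0, 0, 0, 0, 0, 0, -0.9], [0, 0, 0, 0, 0, 0, -0.9], [0, 0, 0, 0, 0, 0, -0.9]]
  squeeze: 25

```text
time_s: 4.0
position: [0.5142, 0.131, 0.0998]
tool_rot: [[0.192, 0.981, -0.002], [0.981, -0.192, 0.0], [-0.0, -0.002, -1.0]]
ft_force: [-7.5, 0.3, 9.8]
grip_width: 0.0107
gripper_force: 24.4
```

```bash
python3 - <<'E'
from h import *
s=telemetry.observe();d=cam("wrist");print(s["position"],s["grip_width"],s["gripper_force"])
for z in(.085,.09):print(wray(d,s,(322,323),z))
h=np.array([.5665,.1255]);a0=np.radians(168.8);R=s["tool_rot"]
# arc pin poses from start angle to home, tool deltas (fixed orientation)
p=s["position"][:2]; st=np.arctan2(*(p-h)[::-1]);r=np.linalg.norm(p-h);print("gauge",st-a0,r)
aa=np.linspace(st,a0+np.pi/2,15);P=h+r*np.c_[np.cos(aa),np.sin(aa)]
print((np.diff(P,axis=0)@R[:2,:2]).round(4).tolist(),P[-1])
E
```

```text
[0.51422071 0.13099722 0.09984817] 0.010715618732719803 24.42518949508667
[0.51359129 0.12787008 0.085     ]
[0.51416965 0.1307711  0.09      ]
gauge 0.09071091254234309 0.052567513854898315
[[-0.0055, 0.0008], [-0.0054, 0.0014], [-0.0052, 0.0019], [-0.005, 0.0025], [-0.0047, 0.003], [-0.0044, 0.0035], [-0.004, 0.0039], [-0.0035, 0.0043], [-0.0031, 0.0046], [-0.0026, 0.0049], [-0.002, 0.0052], [-0.0015, 0.0054], [-0.0009, 0.0055], [-0.0003, 0.0055]] [0.55628958 0.07393363]
```

>>> send_rows:
  deltas:
    - [[0, 0, -0.005, 0, 0, 0, -0.9], [-0.0055, 0.0008, 0, 0, 0, 0, -0.9], [-0.0054, 0.0014, 0, 0, 0, 0, -0.9], [-0.0052, 0.0019, 0, 0, 0, 0, -0.9], [-0.005, 0.0025, 0, 0, 0, 0, -0.9], [-0.0047, 0.003, 0, 0, 0, 0, -0.9], [-0.0044, 0.0035, 0, 0, 0, 0, -0.9]]
  squeeze: 20

```text
time_s: 4.92
position: [0.5196, 0.0977, 0.1024]
tool_rot: [[0.192, 0.981, -0.008], [0.981, -0.192, -0.001], [-0.003, -0.008, -1.0]]
ft_force: [-11.1, -3.1, -9.9]
grip_width: 0.0105
gripper_force: 20.7
```

>>> send_rows:
  deltas:
    - [[-0.004, 0.0039, 0, 0, 0, 0, -0.9], [-0.0035, 0.0043, 0, 0, 0, 0, -0.9], [-0.0031, 0.0046, 0, 0, 0, 0, -0.9], [-0.0026, 0.0049, 0, 0, 0, 0, -0.9], [-0.002, 0.0052, 0, 0, 0, 0, -0.9], [-0.0015, 0.0054, 0, 0, 0, 0, -0.9], [-0.0009, 0.0055, 0, 0, 0, 0, -0.9], [-0.0003, 0.0055, 0, 0, 0, 0, -0.9], [0, 0, 0, 0, 0, 0, -0.9], [0, 0, 0, 0, 0, 0, -0.9]]

```text
time_s: 6.18
position: [0.5556, 0.0724, 0.103]
tool_rot: [[0.193, 0.981, -0.006], [0.981, -0.193, -0.002], [-0.003, -0.005, -1.0]]
ft_force: [-11.2, -4.3, -7.3]
grip_width: 0.0107
gripper_force: 20.3
```

```bash
python3 - <<'E'
from h import *
s=telemetry.observe();h=np.array([.5665,.1255]);v=s["position"][:2]-h
print(s["position"],s["ft_force"],s["grip_width"],"gauge",np.arctan2(v[1],v[0])%(2*np.pi)-np.radians(168.8),np.linalg.norm(v))
d=cam("top");save(d,"t2.png");i=d["image"][150:315,240:430,::-1];cv2.imwrite("pics/c2.png",cv2.resize(i,None,fx=3.6,fy=3.6,interpolation=cv2.INTER_CUBIC))
E
```

```text
[0.55560243 0.07239068 0.10303995] [-11.22926953  -4.30137225  -7.26546908] 0.010709558740460904 gauge 1.5638910575888434 0.054215836695178383
```

View pics/c2.png

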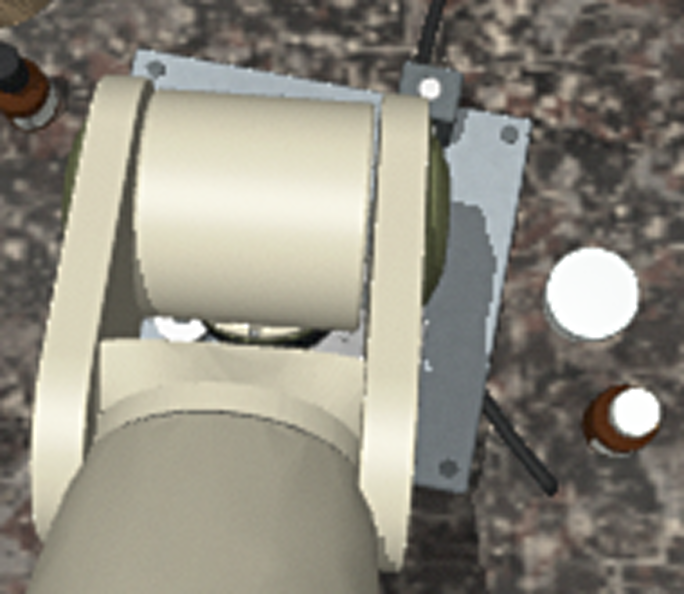

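The arm hides the gauge in this view. I'll push about 4 mm further against the stop, then look with the wrist camera.

>>> send_rows:
  deltas:
    - [[0, 0.002, 0, 0, 0, 0, -0.9], [0, 0.002, 0, 0, 0, 0, -0.9], [0, 0, 0, 0, 0, 0, -0.9]]

```text
time_s: 6.6
position: [0.5561, 0.0723, 0.1028]
tool_rot: [[0.192, 0.981, -0.014], [0.981, -0.192, -0.001], [-0.003, -0.014, -1.0]]
ft_force: [-25.6, -2.8, 2.9]
grip_width: 0.0109
gripper_force: 21.7
```

```bash
python3 - <<'E'
from h import *
s=telemetry.observe();d=cam("wrist");save(d,"w3.png");print(s["position"],s["ft_force"])
E
```

```text
[0.55612674 0.07229616 0.10281823] [-25.59520788  -2.80717292   2.90383918]
```

View pics/w3.png

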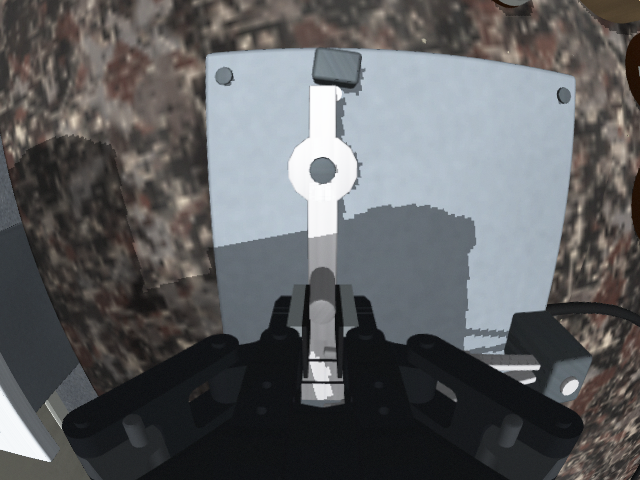

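The gauge is home: the force rose against the stop, and the arm runs straight along column 322 with its tail at the roller (330,92). Next I release, rise, turn 90° and go over the tweezers.

>>> send_rows:
  deltas:
    - [[0, -0.003, 0, 0, 0, 0, -0.9], [0, 0, 0, 0, 0, 0, -0.4], [0, 0, 0, 0, 0, 0, 0], [0, 0, 0, 0, 0, 0, 0], [0, 0, -0.03, 0, 0, 0, 0], [0, 0, -0.04, 0, 0, 0, 0], [0, 0, -0.04, 0, 0, 0, 0], [-0.0277, 0.0278, 0, 0, 0, 0, 0], [-0.0277, 0.0278, 0, 0, 0, 0, 0]]

```text
time_s: 7.78
position: [0.6033, 0.0075, 0.2145]
tool_rot: [[0.192, 0.981, 0.003], [0.981, -0.192, -0.0], [0.0, 0.003, -1.0]]
ft_force: [0.7, -0.0, -0.3]
grip_width: 0.0427
gripper_force: 0.0
```

>>> send_rows:
  deltas:
    - [[0, 0, 0, 0, 0, -0.1745, 0.3], [0, 0, 0, 0, 0, -0.1745, 0.3], [0, 0, 0, 0, 0, -0.1745, 0.3], [0, 0, 0, 0, 0, -0.1745, 0.3], [0, 0, 0, 0, 0, -0.1745, 0.3], [0, 0, 0, 0, 0, -0.1745, 0.3], [0, 0, 0, 0, 0, -0.1745, 0.3], [0, 0, 0, 0, 0, -0.1745, 0.3], [0, 0, 0, 0, 0, -0.1745, 0.3], [0, 0, 0, 0, 0, 0, 0.3]]

```text
time_s: 9.02
position: [0.6027, 0.008, 0.2136]
tool_rot: [[-0.981, 0.195, 0.001], [0.195, 0.981, -0.0], [-0.001, 0.0, -1.0]]
ft_force: [0.1, -0.2, 0.4]
grip_width: 0.0559
gripper_force: 0.0
```

```bash
python3 - <<'E'
from h import *
s=telemetry.observe();d=cam("wrist");save(d,"w4.png");print(s["time_s"],s["position"],s["tool_rot"].round(4),s["ft_force"],s["grip_width"])
E
```

```text
9.025 [0.60265794 0.00802063 0.21362645] [[-9.809e-01  1.946e-01  9.000e-04]
 [ 1.946e-01  9.809e-01 -2.000e-04]
 [-9.000e-04  0.000e+00 -1.000e+00]] [ 0.14006058 -0.21251746  0.35497406] 0.055881714579005905
```

View pics/w4.png

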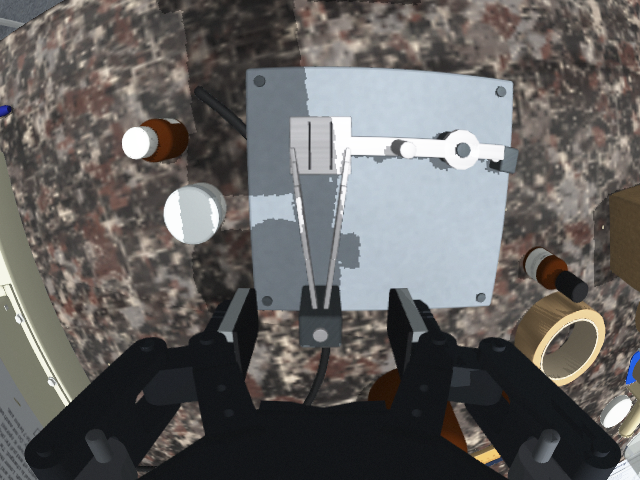

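Wrist view: the gauge is home with its plate lines under the tips, tips at about (294,150) and (347,150), post at (320,335), the jaws symmetric about column ~321.

```bash
python3 - <<'E'
from h import *
s=telemetry.observe();d=cam("wrist");R=s["tool_rot"]
for n,p,z in(("tl",(347,150),.065),("tr",(294,150),.065),("rl",(328,305),.065),("rr",(315.5,305),.065),("post",(320,335),.082),("lines",(320.5,145),.054),("hinge",(462,149),.054),("post_left",(340,317),.082),("post_r",(301,317),.082)):
    w=wray(d,s,p,z);print(n,w.round(4),"tool",(R.T@(w-s["position"])).round(4))
E
```

```text
tl [0.5509 0.0363 0.065 ] tool [0.0564 0.0175 0.1485]
tr [ 0.5434 -0.0006  0.065 ] tool [ 0.0564 -0.0202  0.1485]
rl [ 6.678e-01 -4.000e-04  6.500e-02] tool [-0.0655  0.0045  0.1486]
rr [ 0.6658 -0.0102  0.065 ] tool [-0.0655 -0.0055  0.1486]
post [ 0.684  -0.0101  0.082 ] tool [-0.0833 -0.0018  0.1316]
lines [0.5443 0.0183 0.054 ] tool [ 0.0593 -0.0014  0.1595]
hinge [0.5656 0.1256 0.054 ] tool [0.0595 0.1079 0.1595]
post_left [0.671  0.0081 0.082 ] tool [-0.067   0.0135  0.1316]
post_r [ 0.6652 -0.0211  0.082 ] tool [-0.067  -0.0163  0.1316]
```

>>> send_rows:
  deltas:
    - [[0.003, -0.001, 0.035, 0, 0, 0, 0.3], [0, 0, 0.035, 0, 0, 0, 0.3], [0, 0, 0.036, 0, 0, 0, 0.3], [0, 0, 0.036, 0, 0, 0, 0.3], [0, 0, 0, 0, 0, 0, 0.1], [0, 0, 0, 0, 0, 0, -0.1], [0, 0, 0, 0, 0, 0, -0.2], [0, 0, 0, 0, 0, 0, -0.25], [0, 0, 0, 0, 0, 0, -0.25]]
  squeeze: 20

```text
time_s: 10.25
position: [0.5997, 0.0075, 0.0721]
tool_rot: [[-0.981, 0.193, 0.002], [0.193, 0.981, -0.0], [-0.002, -0.0, -1.0]]
ft_force: [1.3, -1.4, 1.4]
grip_width: 0.0315
gripper_force: 1.5
```

```bash
python3 - <<'E'
from h import *
s=telemetry.observe();d=cam("wrist");save(d,"w5.png");print(s["time_s"],s["position"],s["ft_force"],s["grip_width"],s["gripper_force"])
E
```

```text
10.25 [0.59974037 0.00748863 0.07214284] [ 1.26846577 -1.44512531  1.43008195] 0.031499930980861436 1.4674500809633173
```

View pics/w5.png

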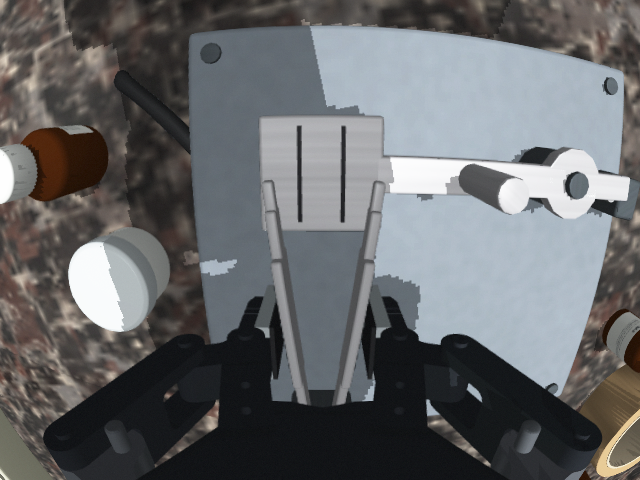

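>>> send_rows:
  deltas:
    - [[0, 0, 0, 0, 0, 0, -0.3], [0, 0, 0, 0, 0, 0, -0.35], [0, 0, 0, 0, 0, 0, -0.4], [0, 0, 0, 0, 0, 0, -0.45], [0, 0, 0, 0, 0, 0, -0.5], [0, 0, 0, 0, 0, 0, -0.5], [0, 0, 0, 0, 0, 0, -0.5]]

```text
time_s: 11.18
position: [0.5992, 0.0078, 0.0716]
tool_rot: [[-0.981, 0.193, 0.0], [0.193, 0.981, 0.0], [-0.0, 0.0, -1.0]]
ft_force: [-1.1, -1.7, 6.2]
grip_width: 0.0215
gripper_force: 4.2
```

```bash
cat >> h.py <<'E'
def tips():
    s=telemetry.observe();d=cam("wrist");im=d["image"]
    print(s["time_s"],s["position"].round(4),s["grip_width"],s["gripper_force"],s["ft_force"].round(1))
    return s,d
E
python3 - <<'E'
from h import *
s,d=tips();g=cv2.cvtColor(d["image"],cv2.COLOR_RGB2GRAY)
for r in (186,192,198):print(r,g[r,255:395:2].tolist())
for r in (240,):print(r,g[r,255:395:2].tolist())
E
```

```text
11.175 [0.5992 0.0078 0.0716] 0.021471280125778855 4.221925403253408 [-1.1 -1.7  6.2]
186 [107, 108, 115, 143, 168, 167, 167, 167, 166, 166, 167, 166, 167, 166, 166, 124, 160, 166, 172, 171, 125, 52, 35, 125, 170, 171, 169, 170, 170, 169, 170, 167, 170, 169, 172, 169, 170, 169, 172, 170, 170, 171, 153, 37, 40, 162, 171, 170, 101, 145, 175, 170, 163, 149, 128, 170, 169, 169, 169, 169, 169, 168, 170, 170, 170, 169, 170, 168, 169, 170]
192 [108, 106, 110, 141, 165, 164, 165, 165, 166, 165, 165, 165, 165, 167, 166, 129, 152, 163, 169, 171, 137, 63, 38, 124, 165, 166, 168, 165, 167, 167, 167, 168, 167, 167, 167, 167, 169, 168, 166, 167, 168, 168, 151, 37, 41, 156, 167, 155, 99, 153, 173, 165, 159, 139, 168, 166, 167, 167, 167, 167, 166, 168, 170, 171, 171, 172, 170, 171, 247, 247]
198 [105, 105, 102, 141, 168, 168, 168, 169, 166, 169, 168, 168, 169, 168, 170, 151, 143, 160, 165, 166, 151, 86, 36, 120, 170, 169, 168, 168, 169, 169, 168, 168, 170, 168, 171, 170, 168, 168, 167, 168, 168, 170, 154, 37, 39, 160, 168, 144, 114, 165, 167, 160, 155, 135, 166, 165, 167, 166, 166, 168, 166, 166, 155, 141, 186, 185, 186, 186, 186, 186]
240 [104, 105, 104, 105, 105, 107, 106, 107, 105, 105, 106, 109, 107, 108, 108, 107, 108, 137, 155, 159, 159, 138, 90, 101, 111, 109, 109, 109, 108, 109, 108, 106, 106, 103, 106, 107, 107, 108, 108, 109, 109, 109, 111, 110, 111, 93, 90, 141, 160, 157, 154, 138, 99, 108, 110, 111, 111, 109, 110, 183, 185, 184, 185, 185, 185, 185, 185, 185, 186, 184]
```

>>> send_rows:
  deltas:
    - [[0, 0, 0, 0, 0, 0, -0.53], [0, 0, 0, 0, 0, 0, -0.56], [0, 0, 0, 0, 0, 0, -0.58], [0, 0, 0, 0, 0, 0, -0.58], [0, 0, 0, 0, 0, 0, -0.58]]

```text
time_s: 11.85
position: [0.5992, 0.0078, 0.0717]
tool_rot: [[-0.981, 0.193, -0.0], [0.193, 0.981, 0.0], [0.0, 0.0, -1.0]]
ft_force: [-0.6, 0.2, 6.0]
grip_width: 0.0182
gripper_force: 5.0
```

```bash
python3 - <<'E'
from h import *
s,d=tips();save(d,"w6.png")
for p in((268,379),(291,357)):
  a,b=[wray(d,s,(u,186),.0655) for u in p];print("gap check",np.linalg.norm(a-b))
i=d["image"][90:330,220:430,::-1];cv2.imwrite("pics/c6.png",cv2.resize(i,None,fx=2.5,fy=2.5,interpolation=cv2.INTER_NEAREST))
E
```

```text
11.85 [0.5992 0.0078 0.0717] 0.018227130479977927 4.961670808988856 [-0.6  0.2  6. ]
gap check 0.03734135954857515
gap check 0.022099316074378008
```

View pics/c6.png

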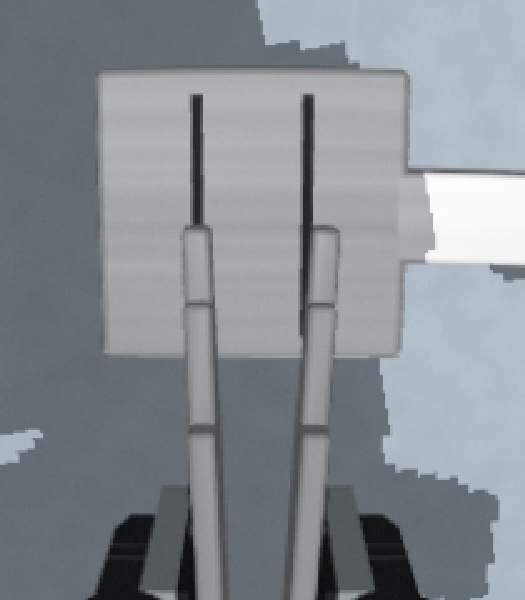

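Crop: tips at (197,228) and (326,228), 51.7 px apart. The lines are 44.4 px apart on the lower plane, which puts the gap at about 17.0 mm, so it needs to close slightly more.

>>> send_rows:
  deltas:
    - [[0, 0, 0, 0, 0, 0, -0.59], [0, 0, 0, 0, 0, 0, -0.6], [0, 0, 0, 0, 0, 0, -0.6], [0, 0, 0, 0, 0, 0, -0.6], [0, 0, 0, 0, 0, 0, -0.6], [0, 0, 0, 0, 0, 0, -0.6], [0, 0, 0, 0, 0, 0, -0.6], [0, 0, 0, 0, 0, 0, -0.6], [0, 0, 0, 0, 0, 0, -0.6], [0, 0, 0, 0, 0, 0, -0.6], [0, 0, 0, 0, 0, 0, -0.6], [0, 0, 0, 0, 0, 0, -0.6]]

```text
time_s: 13.4
position: [0.5991, 0.0078, 0.0717]
tool_rot: [[-0.981, 0.193, -0.0], [0.193, 0.981, 0.0], [0.0, 0.0, -1.0]]
ft_force: [-0.7, -0.3, 7.3]
grip_width: 0.0169
gripper_force: 5.2
```

```bash
python3 - <<'E'
from h import *
s,d=tips();g=cv2.cvtColor(d["image"],cv2.COLOR_RGB2GRAY)
for r in (140,184,190):print(r,g[r,288:364].tolist())
D=cam("top");W=world(D);print("jar",W[231,404],"bot",W[266,413])
E
```

```text
13.4 [0.5991 0.0078 0.0717] 0.016895194756077814 5.1534141744923545 [-0.7 -0.3  7.3]
140 [175, 173, 173, 173, 173, 173, 173, 174, 119, 41, 40, 43, 88, 173, 175, 172, 173, 174, 173, 172, 174, 173, 172, 173, 172, 172, 174, 172, 172, 174, 174, 173, 173, 173, 171, 172, 172, 171, 172, 173, 173, 174, 173, 172, 172, 172, 172, 173, 170, 172, 172, 172, 132, 74, 40, 40, 67, 124, 173, 173, 172, 173, 172, 170, 170, 170, 172, 171, 172, 171, 172, 171, 171, 172, 172, 173]
184 [165, 165, 165, 166, 166, 160, 130, 139, 151, 162, 163, 167, 168, 169, 170, 163, 136, 111, 121, 160, 168, 168, 167, 168, 168, 166, 168, 168, 168, 167, 168, 167, 167, 168, 167, 167, 166, 165, 166, 168, 168, 168, 168, 166, 168, 168, 169, 166, 167, 167, 166, 151, 105, 48, 82, 125, 149, 171, 172, 167, 165, 162, 158, 155, 141, 129, 149, 165, 166, 166, 164, 167, 165, 166, 165, 166]
190 [165, 164, 164, 165, 164, 158, 139, 134, 149, 163, 162, 165, 169, 169, 171, 167, 144, 117, 115, 158, 165, 163, 163, 164, 166, 165, 164, 164, 164, 165, 164, 165, 165, 164, 165, 165, 166, 165, 165, 166, 166, 166, 166, 166, 166, 167, 166, 165, 165, 165, 165, 152, 104, 56, 97, 135, 156, 171, 171, 169, 166, 162, 160, 156, 138, 117, 165, 164, 165, 166, 166, 165, 166, 165, 166, 165]
jar [ 0.57906604 -0.10042228  0.03721726] bot [ 0.50506361 -0.10911996  0.07222951]
```

```bash
python3 - <<'E'
from h import *
g=cv2.imread("pics/w5.png",0)
for r in (140,184,188):print(r,g[r,258:278].tolist(),g[r,366:390].tolist(), g[r,294:304].tolist(),g[r,338:349].tolist())
s,d=tips()
for z in(.063,.0655):
  for p in((299,348.),):print(z,np.linalg.norm(wray(d,s,(p[0],184),z)-wray(d,s,(p[1],184),z)))
print(np.linalg.norm(wray(d,s,(297.9,140),.054)-wray(d,s,(342.7,140),.054)))
E
```

```text
140 [100, 111, 139, 158, 174, 175, 175, 175, 174, 175, 175, 175, 175, 174, 175, 176, 177, 176, 176, 176] [173, 172, 171, 171, 171, 171, 171, 173, 170, 171, 172, 172, 171, 171, 168, 157, 140, 139, 169, 184, 185, 183, 184, 185] [176, 176, 142, 80, 40, 42, 59, 119, 176, 175] [174, 174, 173, 118, 41, 43, 42, 87, 172, 173, 173]
184 [106, 103, 102, 127, 138, 147, 152, 160, 164, 169, 172, 172, 161, 133, 105, 90, 130, 166, 170, 167] [170, 169, 169, 169, 170, 169, 149, 95, 93, 125, 151, 169, 165, 153, 149, 143, 136, 131, 131, 145, 169, 170, 171, 231] [170, 169, 168, 91, 46, 37, 38, 92, 147, 169] [170, 172, 138, 60, 37, 38, 36, 129, 163, 171, 169]
188 [109, 103, 101, 128, 129, 141, 158, 161, 165, 169, 172, 176, 171, 150, 122, 91, 89, 163, 164, 164] [165, 167, 165, 164, 164, 156, 123, 87, 114, 141, 168, 179, 176, 168, 165, 159, 155, 146, 131, 138, 170, 170, 171, 171] [164, 165, 164, 85, 45, 36, 37, 90, 143, 165] [165, 164, 136, 59, 35, 37, 35, 139, 160, 165, 166]
13.5 [0.5991 0.0078 0.0717] 0.017187073374825917 5.15354255818238 [-0.8 -0.6  8.2]
0.063 0.016707297079125914
0.0655 0.016374004848905777
0.016048964648351007
```

The gap measures 16.0–16.4 mm, and the same rays give 16.05 mm for the gauge lines. Bystanders are unmoved. I'll hold a little longer, then hand in.

>>> send_rows:
  deltas:
    - [[0, 0, 0, 0, 0, 0, -0.6], [0, 0, 0, 0, 0, 0, -0.6], [0, 0, 0, 0, 0, 0, -0.6], [0, 0, 0, 0, 0, 0, -0.6], [0, 0, 0, 0, 0, 0, -0.6], [0, 0, 0, 0, 0, 0, -0.6], [0, 0, 0, 0, 0, 0, -0.6], [0, 0, 0, 0, 0, 0, -0.6]]

```text
time_s: 14.55
position: [0.5991, 0.0078, 0.0717]
tool_rot: [[-0.981, 0.193, -0.0], [0.193, 0.981, 0.0], [0.0, 0.0, -1.0]]
ft_force: [-1.7, -0.0, 7.5]
grip_width: 0.0172
gripper_force: 5.2
```

```bash
python3 -c "
from h import *
s=telemetry.observe();print(s['grip_width'],s['gripper_force'],s['qvel'].round(3));print(env.close_job())"
```

```text
0.01720154549864489 5.1536454744200455 [-0.07  -0.016  0.002 -0.002 -0.084 -0.032]
the job is handed in; nothing more can be done
None
```

I handed the job in at about 14.6 s with the gauge home and the tweezers held steady at a measured tip gap of about 16 mm (5.2 N on the pads); the jar and small bottle had not moved, I did not re-measure the dropper bottle, and the hand-in gave no verdict.

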